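Close up a glued box: lid square, tray in, press down

ROBOT

A 7-joint arm with a two-finger parallel gripper is mounted at the origin on the work surface. World frame = base frame: x ahead of the robot, y to its left, z up, the work surface at z = 0. Lengths are in mm, angles in rad, forces in N, time in s.
With the tool pointing down it reaches from about 425 to 875 mm from the base axis. Payload 4.7 kg.
Tool frame: the origin (TCP) lies midway between the tips of the shut fingers; the grasp point (between the pads) lies 19 mm behind it; z points along the fingers, y is the line along which they close (so a half turn about z gives the same grasp; the last joint's range is limited). The gripper opens to 85 mm and grips with 20 to 120 N. Pads are 22 mm wide; open, the fingers measure 114 mm over their backs; the gripper's body (76 mm by 85 mm) begins 54 mm behind the grasp point. The pads swing forward as they close: fully open they stand 13 mm farther back than shut.
Start: joints at [-1.159, 0.321, -0.07, 1.45, 0.023, 1.371, -0.057], TCP at [251.832, 599.254, 231.349] pointing down, gripper open.
Joint ranges: [-2.86, 2.86], [-0.3, 2.09], [-1.38, 1.24], [0.06, 2.45], [-1.56, 4.7], [0.09, 2.05], [-2.69, 2.69]. Speed limits (rad/s): [2.57, 2.57, 3.14, 3.14, 3.14, 3.14, 3.14].

INTERFACE

Orientations are given as a unit quaternion [w, x, y, z].
In Python, from bench import arm gives the robot as it stands. The module is installed in compiled form; this text tells all that it offers. Calls block until the motion is done:
- arm.reach(position, orientation): joint-space move of the TCP to a pose.
- arm.move_straight(position, v=150, ori=None): straight line of the TCP; ori=None keeps the orientation; v is the mean speed in mm/s.
- arm.goto_joints(angles): joint-space move.
- arm.set_gripper(opening, grasp_force=None): opening from 0.0 (shut) to 1.0 (fully open); grasp_force is the grip in N (None keeps the last); returns when the fingers have stopped.
- arm.dwell(seconds).
- arm.ik(position, orientation): joint angles nearest the present ones, or None.
- arm.get_image(name): name is "side" or "top" or "wrist"; returns the picture (480x640x3 uint8, blue, green, red); there is no depth.
- arm.get_calibration(name): a dict with "intrinsics" (3x3 intrinsics, pixels), "camera_from_world" (4x4, takes a point from world to camera coordinates); the wrist camera has in their place "hand_eye" (4x4, takes a point from camera to tool coordinates, whose origin is the TCP and whose axes are the flange's). Camera axes: x right, y up, looking along -z (the intrinsics and any distortion apply to the point x, -y, -z); pixel columns grow to the right and rows downward; lengths in mm; the calibration is good to about 2 mm. A picture is of the moment at which its call begins: read the wrist's pose just before it. get_calibration takes no time and is no camera call.
A pose or a line that the arm cannot do raises arm.MotionError and nothing moves.
- arm.job_done(): hands the job in; it is judged then, once.
Readings, each from a call of its own:
- arm.current_time_s(): time.
- arm.current_joints(): joint angles.
- arm.current_joint_vel(): joint speeds.
- arm.current_joint_efforts(): joint torques, N m.
- arm.current_eef_pos(): TCP position.
- arm.current_orientation(): TCP orientation.
- arm.current_force(): force on the tool from outside, world axes, zero at the start.
- arm.current_wrist_torque(): the same for the moment, N m.
- arm.current_gripper_width(): opening from 0.0 (shut) to 1.0 (fully open).
- arm.current_finger_force(): force on a finger pad.
Only numpy, scipy, OpenCV 4.12 (cv2) and the standard library are available. Lean on these libraries where they do the work, as an engineer would, in place of code of your own. Each camera call takes 0.05 s, during which the arm holds its last target. There are 200 camera calls.

TASK

The lid lies crooked on the glued-up wooden box: nudge it square into the corner of the jig, up against both fences, then push the tray fully home under the press. Then crank the press clockwise until its pad bears firmly on the lid, stopping soon after the crank stiffens so that nothing is crushed, and let go; leave the other things on the bench where they are.

Things in the scene. Friction and masses are not known exactly. Their poses are not given: they have to be found in the camera images.
- press: green screw press fixed to the bench. Origin: at bench level under the screw axis. +x: direction the tray is pushed home; +y: towards the jig's side fence. Base board x -210 to +100, y +-125, 12 mm thick. Posts 36 x 30 mm at y = +-115; crossbeam 46 (x) x 262 (y) mm between heights 190 and 225 mm, crank above it
- tray: plywood sliding tray with the open box and corner jig fixed on it. Origin: at bench level under the box's centre; axes as the press's. Slides along x only, about 4 N of drag, starting 140 to 150 mm out; fully home (against a stop) its origin meets the press's. Plate x -120 to +80, y +-83, top 30 mm up. A red push board crosses its -x end
- box_top (a point): centre of the box's mouth, at rim height 100 mm. Box 130 (x) x 110 (y) mm, walls 14 mm, with a divider. Jig: end fence on the box's +x side (inner face 65 mm from this point, 110 mm wide), side fence on its +y side (inner face 55 mm away, 100 mm long), both 14 mm thick and rising 8 mm above the rim. The -x and -y sides are free
- push_board (a point): centre of the outer face of the red push board, 50 mm above the bench; board 120 mm wide, 15 mm thick, from 12 to 60 mm above the bench. Push it towards the press's +x
- lid: loose dark wooden panel 130 (x) x 110 (y) x 12 mm, 0.1 to 0.2 kg, lying flat on the box rim, shifted to overhang the free -x and -y sides by 15 to 40 mm and turned up to 0.2 rad. Origin: centre of its underside. It is the size of the box: home, it touches both fences, parallel to the box, its origin at box_top
- spindle (a point): point on the vertical screw axis, on the crossbeam's collar, 245 mm above the bench. Turning the crank clockwise (seen from above) lowers the sprung rubber-faced pad (85 x 70 mm) 24 mm a turn. The gap from pad to lid differs each time (5 to 35 mm) and is not reported. The pad's spring gives 8 N on the lid per mm; let go, the screw holds, or springs back a little to about 40 N if tighter
- knob (a point): centre of the red upright crank grip, 292 mm above the bench, 60 mm from the screw axis, any start angle. Grip 26 mm diameter, 259 to 311 mm above the bench; crank arm below it. It spins on its pin: pinch it from above and lead it round in a level circle, wrist unturned. Drag about 2.5 N, rising about 6 N per half turn once the pad meets the lid
- glue: bystander: white glue bottle, 60 mm diameter, 170 mm tall, origin under its base
- mallet: bystander: wooden mallet lying flat, 240 mm long along its x, head 60 x 110 x 60 mm centred at x = +80 mm
- gearwheel: bystander: wooden gear lying flat, 98 mm over the teeth, 20 mm thick
- jar: bystander: amber glass jar, 70 mm diameter, 90 mm tall
Things that resemble listed ones, but are neither listed nor needed, are in the scene too. Of the things shaped like the lid, the wooden one is meant.

How it is judged:
By the outcome, as a careful person would: the job done as asked, in the order asked, and still so for the second after the job is handed in, with the robot touching nothing.
It also fails if it takes over 72 s, if anything falls off the work surface, if the arm or the gripper's body presses on something with over 40 N, if the wrist force passes 120 N, or if a joint passes its speed limit or range.

## Working session

There is one attempt and no reset: what is moved stays moved. The work goes in short steps, each a Python script; the robot and the scene stay as the last script left them, time stands still between calls to the robot, and variables do not carry over. Pictures are saved under pics/ and viewed, at most 10 in all, crops included, and the job is handed in when it is done.

```bash
mkdir -p pics; ls
python3 - <<'E'
from bench import arm
import cv2,numpy as np
for n in ["side","top"]:
    cv2.imwrite(f"pics/{n}0.png",arm.get_image(n))
    c=arm.get_calibration(n);print(n,{k:np.round(np.array(v),3).tolist() for k,v in c.items()})
c=arm.get_calibration("wrist");print({k:np.round(np.array(v),3).tolist() for k,v in c.items()})
print(arm.current_time_s(),arm.current_orientation(),arm.current_gripper_width())
E
```

```text
pics
side {'intrinsics': [[587.429, 0.0, 320.018], [0.0, 587.429, 236.837], [0.0, 0.0, 1.0]], 'camera_from_world': [[0.977, -0.215, -0.011, -440.457], [0.156, 0.672, 0.724, -227.071], [-0.148, -0.709, 0.689, -1538.034], [0.0, 0.0, 0.0, 1.0]]}
top {'intrinsics': [[442.896, 0.0, 323.633], [0.0, 442.896, 241.028], [0.0, 0.0, 1.0]], 'camera_from_world': [[-0.02, -1.0, 0.003, 60.946], [0.998, -0.019, 0.06, -471.009], [-0.06, 0.004, 0.998, -1192.371], [0.0, 0.0, 0.0, 1.0]]}
{'intrinsics': [[374.59, 0.0, 326.245], [0.0, 374.59, 237.579], [0.0, 0.0, 1.0]], 'hand_eye': [[0.002, 0.959, 0.283, 71.868], [1.0, -0.001, -0.001, 0.056], [-0.001, 0.283, -0.959, -142.13], [0.0, 0.0, 0.0, 1.0]]}
0.1 [-1.09490780e-04  1.97577688e-01  9.80286867e-01 -8.38274776e-04] 0.9988689452433681
```

View pics/side0.png

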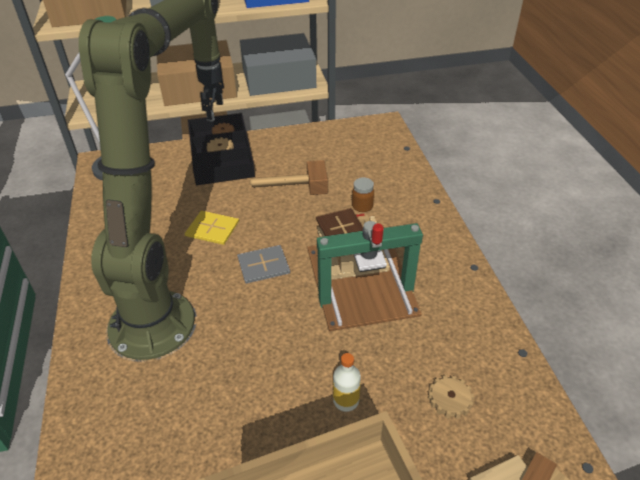

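View pics/top0.png

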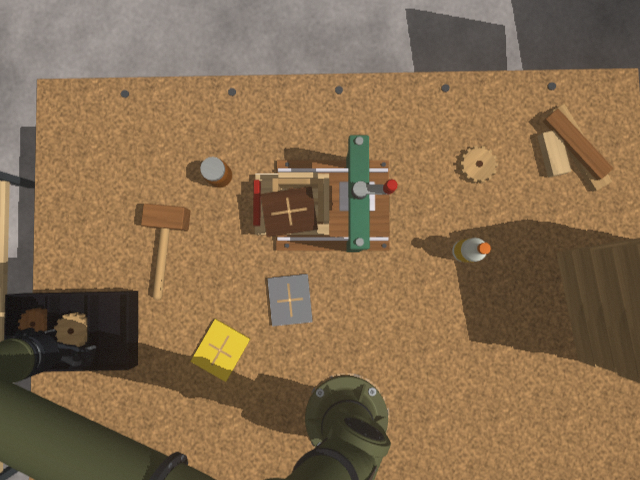

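The top view shows the press beam at about (359,190), the knob at (391,186), the lid around (289,211), and the push board at (257,202). The press's +x points image-right (world -y). Grey and yellow panels are decoys. Next I'll measure.

```bash
cat > h.py <<'E'
import numpy as np,cv2
from bench import arm
def ray(n,uv,pose=None):
    c=arm.get_calibration(n);K=np.array(c["intrinsics"])
    uv=np.atleast_2d(uv).astype(float)
    d=np.c_[(uv[:,0]-K[0,2])/K[0,0],-(uv[:,1]-K[1,2])/K[1,1],-np.ones(len(uv))]
    if n=="wrist":
        from scipy.spatial.transform import Rotation as R
        p,q=pose;Rt=R.from_quat(np.r_[q[1:],q[0]]).as_matrix();H=np.array(c["hand_eye"])
        return Rt@H[:3,3]+np.array(p),d@(Rt@H[:3,:3]).T
    T=np.array(c["camera_from_world"]);return -T[:3,:3].T@T[:3,3],d@T[:3,:3]
def onplane(n,uv,z,pose=None):
    o,d=ray(n,uv,pose);return o+d*((z-o[2])/d[:,2])[:,None]
def blobs(im,lo,hi,amin=40,box=None):
    m=cv2.inRange(cv2.cvtColor(im,cv2.COLOR_BGR2HSV),lo,hi)
    if box: k=np.zeros_like(m);x0,y0,x1,y1=box;k[y0:y1,x0:x1]=255;m&=k
    cs,_=cv2.findContours(m,cv2.RETR_EXTERNAL,cv2.CHAIN_APPROX_NONE)
    return sorted([c for c in cs if cv2.contourArea(c)>amin],key=cv2.contourArea,reverse=True)
E
python3 - <<'E'
from h import *
im=cv2.imread("pics/top0.png")
g=blobs(im,(60,80,30),(90,255,255),200,(200,100,450,300))
for c in g[:2]:
    r=cv2.minAreaRect(c);print("green",r);print(onplane("top",cv2.boxPoints(r),225).round(1), onplane("top",[r[0]],225))
for lo,hi in[((0,150,60),(6,255,255)),((172,150,60),(180,255,255))]:
  for c in blobs(im,lo,hi,20,(230,150,420,260)):
    r=cv2.minAreaRect(c);print("red",r,onplane("top",[r[0]],311).round(1),onplane("top",cv2.boxPoints(r),60).round(1).tolist())
cv2.imwrite("pics/crop0.png",cv2.resize(im[120:260,230:430],None,fx=4,fy=4,interpolation=cv2.INTER_CUBIC))
E
```

```text
green ((359.0, 221.5), (53.0, 18.0), 90.0)
[[562.6  -9.1 225. ]
 [561.8 -49.8 225. ]
 [441.9 -46.7 225. ]
 [442.7  -6.3 225. ]] [[502.00778542 -27.98996944 225.        ]]
green ((359.0, 159.0), (46.0, 18.0), 90.0)
[[698.1 -12.3 225. ]
 [697.3 -53.3 225. ]
 [591.5 -50.6 225. ]
 [592.2  -9.8 225. ]] [[644.61481752 -31.47037759 225.        ]]
red ((256.5926818847656, 202.01376342773438), (6.2076239585876465, 44.08110427856445), 1.3322197198867798) [[537.6 189.5 311. ]] [[517.8, 236.4, 60.0], [634.6, 232.6, 60.0], [633.9, 216.2, 60.0], [517.1, 220.2, 60.0]]
red ((390.00006103515625, 186.00001525878906), (11.31370735168457, 14.142135620117188), 45.0) [[565.7 -86.6 311. ]] [[609.3, -102.3, 60.0], [635.4, -129.5, 60.0], [613.7, -150.0, 60.0], [587.6, -122.8, 60.0]]
```

View pics/crop0.png

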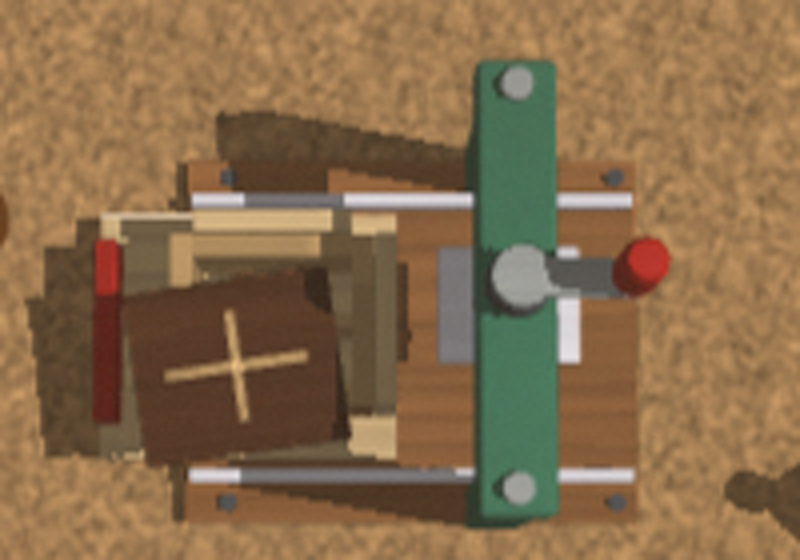

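The crop shows the lid overhanging the -x and -y sides, turned about 0.13 rad, with its corners near (121,297), (322,268), (348,437) and (150,465). The fences are at the top and right. I'll take a closer wrist view before pushing.

Run:
```python
from h import *
th=0.027
# tool y = -press x, tool x=-press y ; rotation pi about axis at half angle
def Q(ang): # tool y direction at world angle 'ang', tool down
    # tool x -> 2a(a.x)-x ; axis angle phi: y maps to angle 2phi-90deg
    phi=(ang+np.pi/2)/2; return [0,np.cos(phi),np.sin(phi),0]
arm.reach([440,120,310],Q(np.pi/2-th))
p,q=arm.current_eef_pos(),arm.current_orientation()
im=arm.get_image("wrist");cv2.imwrite("pics/w0.png",im)
np.save("w0.npy",np.r_[p,q]);print(p,q,arm.current_time_s())
```

```text
[439.86982372 121.08113758 309.85032529] [-7.44107792e-05  1.26431741e-02  9.99920069e-01 -3.27773926e-05] 2.0333
```

View pics/w0.png

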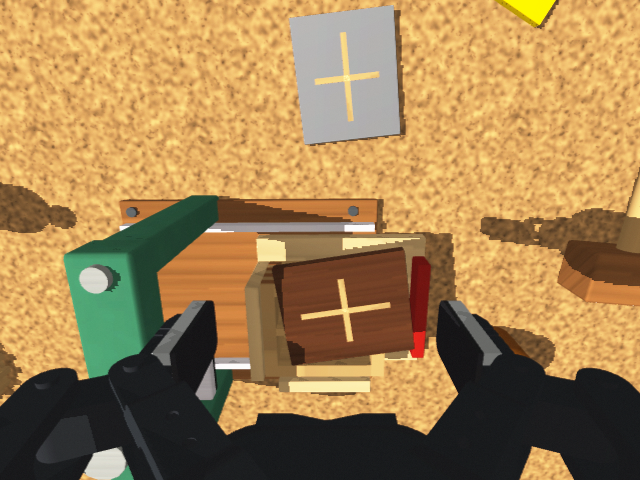

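The wrist view, with press +x to image-left, shows the lid with corners near (273,267), (405,248), (412,350) and (292,363). The push board's outer edge is at about x=430, and the fences are at left (x~255) and bottom (y~385).

```bash
cat >> h.py <<'E'
TH=0.027;P0=np.array([570,-29.6])
def frame(th=None,p0=None):
    th=TH if th is None else th
    return np.array([[-np.sin(th),np.cos(th)],[-np.cos(th),-np.sin(th)]])  # cols: press x, press y
def W(x,y,z): return np.r_[P0+frame()@[x,y],z]
def toP(w): return (np.atleast_2d(w)[:,:2]-P0)@frame()
def Q(ang):
    phi=(ang+np.pi/2)/2; return [0,np.cos(phi),np.sin(phi),0]
E
python3 - <<'E'
from h import *
a=np.load("w0.npy");pose=(a[:3],a[3:]);im=cv2.imread("pics/w0.png")
f=lambda uv,z:onplane("wrist",uv,z,pose)
e=f([(121,200),(376,199.5)],12);d=e[0]-e[1];print("base edge",e.round(1).tolist(),"th",np.arctan2(-d[0],-d[1]))
for c in blobs(im,(3,80,25),(12,255,130),1500,(240,230,425,375))[:2]:
    r=cv2.minAreaRect(c);print("lid",r);w=f(cv2.boxPoints(r),112);print(toP(w).round(1).tolist(),toP(f([r[0]],112)))
w=f([(273,267),(405,248),(412,350),(292,363)],112);print("byeye",toP(w).round(1).tolist(),toP(w).mean(0))
for lo,hi in[((0,150,60),(4,255,255)),((174,150,60),(180,255,255))]:
  for c in blobs(im,lo,hi,100,(400,230,440,370)):
    r=cv2.minAreaRect(c);w=f(cv2.boxPoints(r),60);print("red",r[1],w.round(1).tolist(),toP(w).round(1).tolist())
# top-view knob/beam
im=cv2.imread("pics/top0.png")
g=blobs(im,(60,80,30),(90,255,255),200,(200,100,450,300));pts=np.vstack(g)[:,0]
for s in (min,max):
    rows={}
    for x,y in pts: rows[y]=s(rows.get(y,x),x)
    L=np.array([(x,y) for y,x in rows.items() if 142<y<178 or 200<y<243],float)
    k=np.polyfit(L[:,1],L[:,0],1);w=onplane("top",[(np.polyval(k,y),y) for y in (145,190,240)],225);d=w[0]-w[2]
    print("beam side",w.round(1).tolist(),"th",np.arctan2(-d[1],d[0]))
c=blobs(im,(0,150,60),(6,255,255),20,(370,150,420,220))+blobs(im,(172,150,60),(180,255,255),20,(370,150,420,220))
for k in c:
    (x,y),r=cv2.minEnclosingCircle(k);print(x,y,r,onplane("top",[(x,y)],305))
im=cv2.imread("pics/side0.png");(x,y,w_,h)=cv2.boundingRect(blobs(im,(0,150,60),(6,255,255),20,(360,215,395,255))[0]);print("side",x,y,w_,h,onplane("side",[(x+w_/2,y+h/2)],290))
E
```

```text
base edge [[445.7, -122.9, 12.0], [452.2, 180.3, 12.0]] th 0.021701306383586187
lid ((340.33001708984375, 306.5993957519531), (103.06661224365234, 143.23226928710938), 82.58850860595703)
[[-86.1, -77.9], [-222.3, -97.1], [-243.1, 14.1], [-95.0, 36.8]] [[-161.83207608  -33.53493063]]
byeye [[-96.0, -75.6], [-222.7, -95.4], [-237.0, 15.9], [-112.0, 32.0]] [-166.9113806   -30.78769444]
red (18.55880355834961, 100.44369506835938) [[635.4, 212.2, 60.0], [507.7, 215.0, 60.0], [509.6, 235.6, 60.0], [637.7, 234.6, 60.0]] [[-243.5, 58.9], [-242.8, -68.9], [-263.5, -67.5], [-265.9, 60.5]]
beam side [[677.3, -12.0, 225.0], [574.0, -9.6, 225.0], [460.6, -7.0, 225.0]] th 0.023034826742029304
beam side [[676.5, -52.7, 225.0], [573.2, -50.1, 225.0], [459.9, -47.2, 225.0]] th 0.02561573363568386
390.0714416503906 186.07142639160156 7.231682777404785 [[566.61366404 -87.69296553 305.        ]]
side 372 223 11 21 [[569.10546525 -95.22952801 290.        ]]
```

```bash
sed -i 's/^TH=.*/TH=0.024;P0=np.array([570,-29.3])/' h.py
cat >> h.py <<'E'
def push(x,y,z,d,n,flim,step=2,v=30):
    """step along press direction d (unit) until opposing force exceeds flim"""
    u=frame()@np.array(d,float);log=[]
    for i in range(1,n+1):
        w=W(x+d[0]*step*i,y+d[1]*step*i,z);arm.move_straight(w,v=v)
        f=-np.dot(arm.current_force()[:2],u);log.append(round(float(f),1))
        if f>flim: break
    print(log,"end",toP(arm.current_eef_pos()).round(1),arm.current_time_s());return i
E
python3 - <<'E'
from h import *
arm.set_gripper(1.0)
q=Q(np.pi/2-TH)
arm.reach(W(-155,-128,140),q); arm.move_straight(W(-155,-128,91),v=120)
print(arm.current_force())
arm.move_straight(W(-155,-112,91),v=60)
push(-155,-112,91,(0,1),30,5)
E
```

```text
[0.26064317 0.40705798 0.28225417]
[0.4, -0.0, 0.5, 0.1, 1.1, 0.1, -0.2, -0.2, -0.0, 0.3, -0.1, -1.5, -0.1, -0.1, -0.4, -0.1, 0.3, 0.4, -0.7, -0.1, 0.4, -0.5, 0.2, -0.7, 5.1] end [[-155.   -63.3]] 10.1917
```

Run:
```python
from h import *
arm.move_straight(W(-155,-90,91),v=100)
arm.move_straight(W(-155,-90,160),v=200)
q=Q(-TH)  # tool y along press y
arm.reach(W(-270,-5,150),q); arm.move_straight(W(-270,-5,91),v=120)
arm.move_straight(W(-256,-5,91),v=60)
push(-256,-5,91,(1,0),22,2.6)
arm.move_straight(W(-262,-5,91),v=100)
arm.move_straight(W(-262,-5,170),v=200)
q=Q(np.pi/2-TH)
arm.reach([440,120,310],q)
p,q=arm.current_eef_pos(),arm.current_orientation()
im=arm.get_image("wrist");np.save("w1.npy",np.r_[p,q]);print(arm.current_time_s())
cv2.imwrite("pics/w1.png",cv2.resize(im[180:420,180:480],None,fx=2.5,fy=2.5,interpolation=cv2.INTER_CUBIC))
```

```text
[-0.5, -0.1, 0.1, 0.3, 0.5, 0.1, -0.4, -0.0, 0.2, 0.1, 0.3, 0.0, 0.0, -1.4, 0.1, -0.3, 1.0, 0.3, 3.2] end [[-219.    -5.2]] 18.3333
20.9
```

View pics/w1.png

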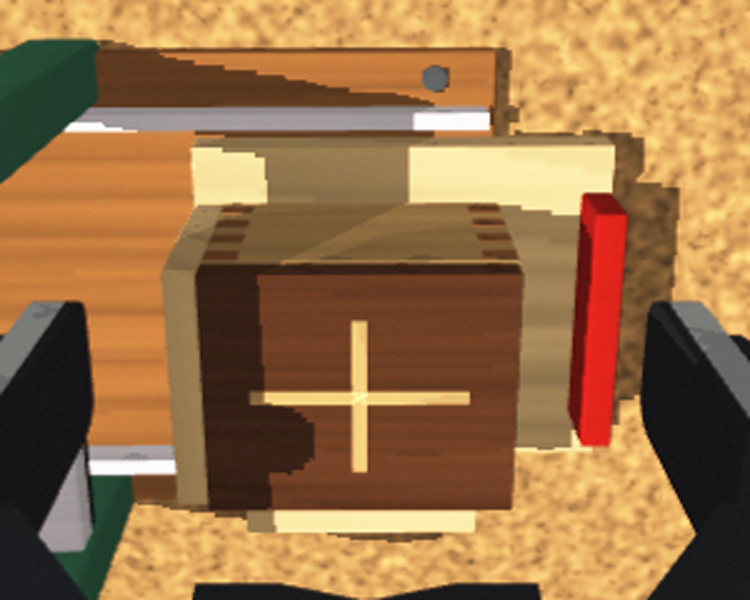

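The lid sits square, flush with both fences (end fence at left, side fence at bottom). Now I'll push the tray home.

Run:
```python
from h import *
arm.set_gripper(0.0)
q=Q(-TH)
arm.reach(W(-300,0,120),q); arm.move_straight(W(-300,0,40),v=150)
arm.move_straight(W(-278,0,40),v=80); print(arm.current_force())
arm.move_straight(W(-150,0,40),v=50); print(arm.current_force(),arm.current_time_s())
push(-150,0,40,(1,0),20,12)
arm.move_straight(W(-165,0,40),v=60)
arm.move_straight(W(-165,0,130),v=200)
im=arm.get_image("top");cv2.imwrite("pics/top2.png",im)
cv2.imwrite("pics/t2.png",cv2.resize(im[120:260,230:430],None,fx=4,fy=4,interpolation=cv2.INTER_CUBIC));print(arm.current_time_s())
# spindle cap centre
m=blobs(im,(0,0,110),(180,40,200),40,(345,175,375,203))
for c in m[:2]:
    (x,y),r=cv2.minEnclosingCircle(c);print(x,y,r,onplane("top",[(x,y)],260))
```

```text
[ 0.03848146 -0.27630974  0.19181324]
[ 1.36861931  2.69180828 -1.97675146] 26.9167
[3.5, 3.8, 3.0, 3.5, 3.5, 3.3, 2.8, 2.8, 2.9, 3.6, 6.6, 8.8, 14.4] end [[-129.8   -0. ]] 30.1667
31.65
362.5 192.0 11.926960945129395 [[562.91680417 -34.23332821 260.        ]]
```

View pics/t2.png

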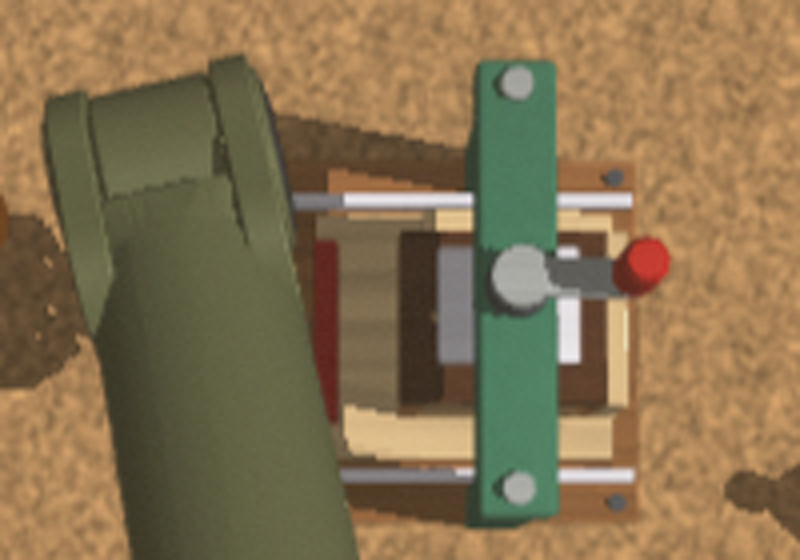

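The tray is home, with the lid under the pad and square. The knob is at crop (645,260) and the spindle at (521,277). Now the crank: pinch it and run the first part of a turn with a log.

```bash
cat >> h.py <<'E'
import json,os
def crank(nmax,rise,lo=2,hi=7,deg=10,v=70):
    S=json.load(open("crank.json")) if os.path.exists("crank.json") else dict(a=A0,f=[],r=[])
    z=ZC;stop=False
    for i in range(nmax):
        S["a"]-=np.radians(deg);a=S["a"];t=np.array([np.sin(a),-np.cos(a)])
        arm.move_straight(np.r_[P0+60*np.array([np.cos(a),np.sin(a)]),z],v=v)
        F=np.array(arm.current_force());S["f"].append(round(float(-F[:2]@t),2));S["r"].append(round(float(F[:2]@[np.cos(a),np.sin(a)]),1))
        f=S["f"]
        if len(f)>hi and np.mean(f[-3:])>np.median(f[lo:hi])+rise: stop=True;break
    json.dump(S,open("crank.json","w"));print(len(f),"tan",f,"rad",S["r"],"stop",stop,"F",F.round(1),arm.current_time_s(),arm.current_gripper_width());return stop
A0=np.radians(-91.4);ZC=271
E
python3 - <<'E'
from h import *
q=Q(-TH);k=np.r_[P0+60*np.array([np.cos(A0),np.sin(A0)])]
ok=[arm.ik(np.r_[P0+60*np.array([np.cos(b),np.sin(b)]),ZC],q) is not None for b in np.linspace(0,6.28,24)];print(all(ok))
arm.move_straight(W(-165,0,390),v=250)
arm.set_gripper(0.75)
arm.reach(np.r_[k,350],q); arm.move_straight(np.r_[k,ZC],v=100)
print(arm.current_force(),arm.current_time_s())
arm.set_gripper(0.0,50)
print("grip",arm.current_gripper_width(),arm.current_finger_force(),arm.current_force(),arm.current_time_s())
if .2<arm.current_gripper_width()<.5: crank(18,2.5)
im=arm.get_image("side");cv2.imwrite("pics/s3.png",cv2.resize(im[190:340,290:450],None,fx=4,fy=4))
E
```

```text
True
[-0.02195515  0.8599384  -0.32566587] 35.3167
grip 0.29253057336958305 49.04598509659991 [ 1.46879333 -0.85374483  3.25611315] 35.75
18 tan [-1.93, -1.89, -1.92, -1.86, -3.05, -1.94, -1.6, -2.28, -2.07, -2.08, -2.52, -2.33, -2.49, -3.98, -2.16, -3.25, -2.72, -2.68] rad [-0.4, -1.4, -3.1, -4.3, -4.4, -7.0, -6.9, -8.0, -8.0, -8.5, -6.9, -6.4, -4.0, -4.0, -2.8, -1.4, -0.3, 0.4] stop False F [2.7 0.3 7.1] 41.15 0.29023254476937743
```

View pics/s3.png

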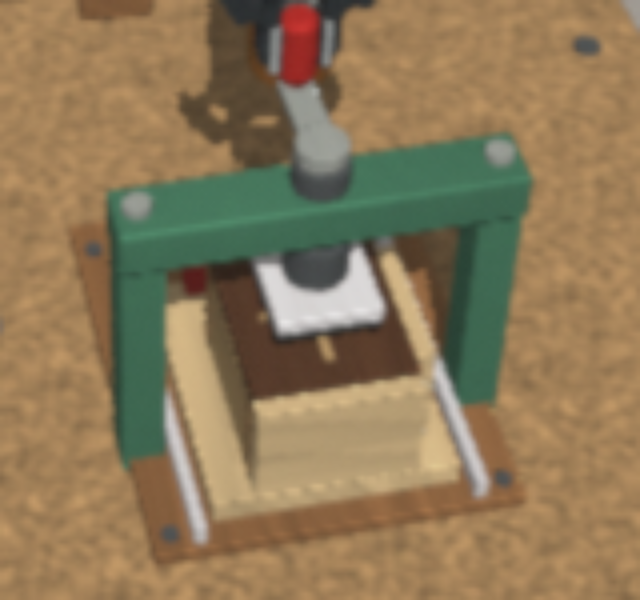

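The knob is held at the far side and the pad is still above or near the lid. Readings at the end of large steps have flipped sign because the arm settles back, so I'll finish each step with a small slow one before reading. I'll also save side views to track the pad.

```bash
cat >> h.py <<'E'
def crank2(nmax,lim,big=13,sm=2):
    S=json.load(open("crank.json"));L=[];i0=len(S.setdefault("g",[]))
    def go(d,v):
        S["a"]-=np.radians(d);a=S["a"];arm.move_straight(np.r_[P0+60*np.array([np.cos(a),np.sin(a)]),ZC],v=v)
        F=np.array(arm.current_force());return round(float(-F[:2]@[np.sin(a),-np.cos(a)]),2),F
    for i in range(nmax):
        if big: go(big,90)
        f1,_=go(sm/2,20);f2,F=go(sm/2,20);S["g"].append((round(np.degrees(A0-S["a"]),0),f1,f2,round(float(F[2]),1)))
        cv2.imwrite(f"pics/c{i0+i}.png",arm.get_image("side"))
        if (f1+f2)/2>lim: break
    json.dump(S,open("crank.json","w"));print(S["g"][i0:],arm.current_time_s())
E
python3 - <<'E'
from h import *
crank2(4,4.5)
E
```

```text
[(np.float64(195.0), -0.7, 0.28, 7.0), (np.float64(210.0), 0.07, 1.47, 7.8), (np.float64(225.0), -0.46, 0.56, 7.6), (np.float64(240.0), -0.97, 0.86, 6.4)] 44.6
```

Run:
```python
from h import *
for n in ["side0","c0","c1","c2","c3"]:
    im=cv2.imread(f"pics/{n}.png");g=im.min(axis=2).astype(float)
    r=g[250:285,362:380]  # columns across pad front edge
    out=[]
    for c in range(r.shape[1]):
        p=r[:,c];w=np.clip((p-110)/80,0,1);i=np.where(w>.5)[0]
        if len(i): 
            j=i[-1];out.append(j+250+ (p[j]-150)/(p[j]-p[j+1]+1e-6) if j+1<len(p) else np.nan)
    print(n,np.round(np.median(out),2),len(out))
ims=[cv2.resize(cv2.imread(f"pics/{n}.png")[240:300,340:405],None,fx=6,fy=6,interpolation=cv2.INTER_CUBIC) for n in ("side0","c3")]
cv2.imwrite("pics/cmp.png",np.hstack(ims))
```

```text
side0 268.14 18
c0 271.6 18
c1 271.68 18
c2 272.11 18
c3 272.53 18
```

View pics/cmp.png

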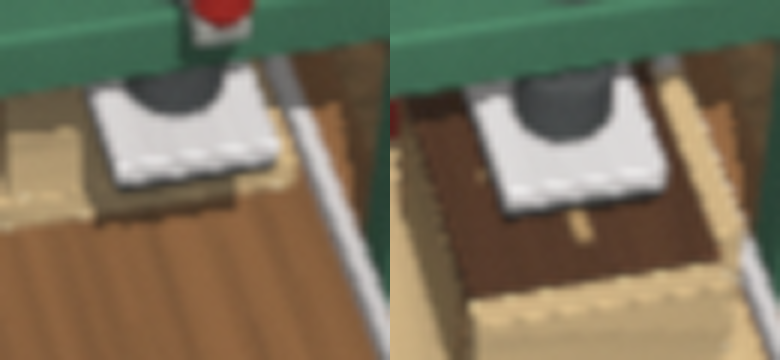

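Pad tracking works: the edge moved from row 268.1 to 272.5 over 240°, matching free travel at about 0.28 px/mm, so there's no contact yet. I'll continue and stop when the pad lags the crank.

```bash
cat >> h.py <<'E'
def padrow(im):
    r=im.min(axis=2).astype(float)[255:295,362:380];out=[]
    for c in range(18):
        p=r[:,c];i=np.where(p>150)[0]
        if len(i) and i[-1]+1<len(p): j=i[-1];out.append(j+255+(p[j]-150)/(p[j]-p[j+1]+1e-6))
    return float(np.median(out)) if out else np.nan
def crank3(nmax,lag,deg=15,v=90):
    S=json.load(open("crank.json"));L=[];n=0
    for i in range(nmax):
        S["a"]-=np.radians(deg);a=S["a"];arm.move_straight(np.r_[P0+60*np.array([np.cos(a),np.sin(a)]),ZC],v=v)
        F=np.array(arm.current_force());f=float(-F[:2]@[np.sin(a),-np.cos(a)])
        th=np.degrees(A0-a);im=arm.get_image("side");r=padrow(im);l=268.14+.0183*th-r
        L.append((int(th),round(r,2),round(l,2),round(f,1)));n=n+1 if l>lag else 0
        if n>=2: break
    json.dump(S,open("crank.json","w"));cv2.imwrite(f"pics/d{int(th)}.png",im);print(L,F.round(1),arm.current_time_s())
E
python3 - <<'E'
from h import *
crank3(10,0.5)
E
```

```text
[(254, 272.63, np.float64(0.18), -1.4), (269, 272.91, np.float64(0.17), -1.8), (284, 273.57, np.float64(-0.22), -2.7), (299, 273.62, np.float64(0.01), -2.4), (314, 273.72, np.float64(0.19), -3.6), (329, 274.14, np.float64(0.04), -3.8), (344, 274.56, np.float64(-0.11), -3.2), (359, 274.63, np.float64(0.1), -3.0), (374, 274.79, np.float64(0.21), -2.2), (389, 275.26, np.float64(0.02), -2.1)] [-0.6  3.1  8.7] 48.35
```

Run:
```python
from h import *
crank3(10,0.7)
```

```text
[(404, 275.6, np.float64(-0.05), -2.7), (419, 275.63, np.float64(0.2), -2.5), (434, 275.85, np.float64(0.25), -2.6), (449, 276.28, np.float64(0.1), -2.6), (464, 276.64, np.float64(0.01), -3.5), (479, 276.67, np.float64(0.25), -2.9), (494, 276.66, np.float64(0.54), -2.4), (509, 276.67, np.float64(0.81), -2.1), (524, 276.67, np.float64(1.07), -1.3)] [ 1.7 -1.4  7.5] 51.725
```

The pad stopped at row 276.67 after about 465°, which is contact. It's now about 58° past that, or about 31 N. I'll add about 22° slowly to firm up, reading the force.

Run:
```python
from h import *
crank2(11,6.5,big=0,sm=2)
print(padrow(arm.get_image("side")))
```

```text
[(np.float64(527.0), 0.75, 2.06, 9.0), (np.float64(529.0), 3.01, 3.24, 9.6), (np.float64(531.0), 3.43, 4.14, 9.2), (np.float64(533.0), 2.69, 3.5, 9.3), (np.float64(535.0), 2.52, 2.88, 9.0), (np.float64(537.0), 3.76, 4.06, 9.7), (np.float64(539.0), 3.71, 3.5, 9.6), (np.float64(541.0), 2.39, 4.23, 8.6), (np.float64(543.0), 3.34, 3.98, 9.2), (np.float64(545.0), 4.15, 2.55, 9.1), (np.float64(547.0), 3.68, 4.29, 9.0)] 57.775
276.66720371098336
```

Run:
```python
from h import *
arm.set_gripper(0.7)
p=arm.current_eef_pos();arm.move_straight([p[0],p[1],360],v=150)
arm.move_straight(W(-220,0,380),v=250)
im=arm.get_image("side");print(arm.current_time_s(),padrow(im),arm.current_force())
cv2.imwrite("pics/fin.png",cv2.resize(im[130:430,250:490],(800*240//320,600*1)[:2] if 0 else None,fx=2,fy=2))
```

```text
59.85 276.6220237975482 [ 0.45608627 -0.0311734   0.7687879 ]
```

View pics/fin.png

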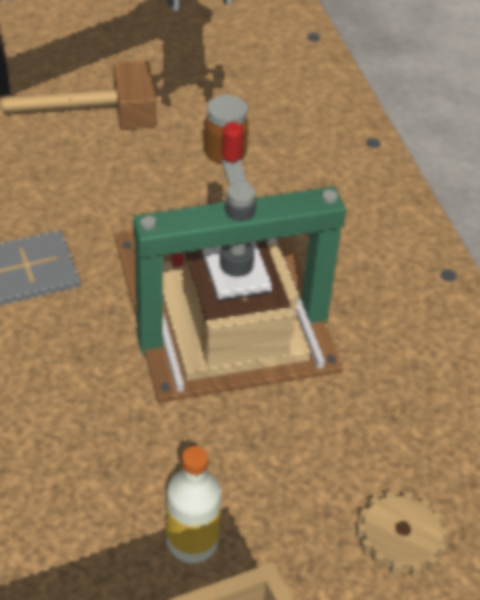

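The pad rests on the square lid (around (238,275)), the crank is free, and the gripper is clear. The jar, mallet, glue and gear are where they were.

```bash
python3 -c "
from bench import arm
print(arm.job_done())"
```

```text
the job is handed in; nothing more can be done
None
```

I handed the job in at about 60 s: the lid is square against both fences, the tray is fully home, and the crank is released with the pad on the lid at an estimated 40 N (from crank angle past contact, not measured).

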